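# Tip the glass-rod crates and send the stamped one to dispatch

## Task

Tip both upright crates over towards the robot, so that each lies on its near wall with its underside facing away from the robot and showing whether it is stamped. Only when both have been tipped, push the stamped crate sideways, as it lies, onto the metal dispatch strip, so that it is between the strip's two taped edges and roughly square with them, and leave the other crate lying where it fell, clear of the strip. Only push with the fingers: do not grip or lift the crates, and leave everything else on the table alone.

Things in the scene. Friction and masses are not known exactly. Their poses are not given: they have to be found in the camera images.
- crate_a: one of two alike upright plywood crates, open on top, empty: 80 mm deep (its x), 100 mm wide (its y), 130 mm tall (its z), walls 6 mm, about 0.35 kg, free on the table. Origin: centre of its underside. It starts upright beside the strip, its x pointing away from the robot within 15 degrees. Pushed low it slides; pushed close under its rim it tips.
- crate_b: one of two alike upright plywood crates, open on top, empty: 80 mm deep (its x), 100 mm wide (its y), 130 mm tall (its z), walls 6 mm, about 0.35 kg, free on the table. Origin: centre of its underside. It starts upright beside the strip, its x pointing away from the robot within 15 degrees. Pushed low it slides; pushed close under its rim it tips.
- stamp (a point): centre of the round stamp (dark ring with a bar across, 58 mm) burnt into the underside of one of the two crates, at the centre of that underside; out of sight while that crate stands. The other crate's underside is bare.
- crate_a_mid (a point): centre of crate_a, 65 mm above its underside (its balance point lies some 6 to 10 mm nearer the underside); axes as the crate's. Tipped towards the robot, a crate lies 80 mm high and 130 mm long, its x pointing up, its middle about 105 mm nearer the robot than it stood, plus any sliding.
- crate_b_mid (a point): centre of crate_b, 65 mm above its underside, otherwise as crate_a_mid
- strip: dispatch strip: a flat metal sheet lying on the table between the two crates, black tape along its two long edges, 400 mm long (its x, away from the robot) and 140 mm wide (its y), flush with the table (1 mm, nothing catches on it). Origin: its centre. It is fixed.
- bead_jar: small glass jar with a steel lid, 64 mm across, 85 mm tall, at or beyond the far end of the strip; a bystander, to be left alone. Origin: centre of its underside.
- clay_bowl: terracotta bowl, 84 mm across, 45 mm tall, at or beyond the far end of the strip; a bystander, to be left alone. Origin: centre of its underside.
- penguin: black glass penguin figurine, 42 mm across, 74 mm tall, out to one side; a bystander, to be left alone. Origin: centre of its underside.
- small_jar: amber jar, 48 mm across, 55 mm tall, out to one side; a bystander, to be left alone. Origin: centre of its underside.
- spatula: spatula lying flat, 190 mm long, near the robot on the right; a bystander, to be left alone.
- tape_ring: roll of paper tape lying flat, 70 mm across, 20 mm tall, near the robot on the left; a bystander, to be left alone. Origin: centre of its underside.

How it is judged (in metres and radians):
On the way:
1. both crates lie tipped on their near walls, undersides facing away from the robot, the stamped one not yet on the strip (angle between each of crate_a, crate_b's own x axis and vertical below 0.15 rad and (y of crate_a_mid in the frame of strip above 0.09 m or y of crate_a_mid in the frame of strip below -0.09 m)), for 0.2 s.
At the end, for the whole second after the job is handed in: Both crates lie at rest on their near walls (within 0.15 rad). Stamped crate: centre within 27 mm of the strip's centre line and 140 mm along it, square within 0.35 rad. Other crate: centre 120 mm or more from that line, within 190 mm of where it stood (angle between each of crate_a, crate_b's own x axis and vertical below 0.15 rad and y of crate_a_mid in the frame of strip between -0.027 and 0.027 m and x of crate_a_mid in the frame of strip between -0.14 and 0.14 m and angle between the y axis of crate_a and the y axis of strip, either way round below 0.35 rad and (y of crate_b_mid in the frame of strip above 0.12 m or y of crate_b_mid in the frame of strip below -0.12 m) and distance of crate_b_mid from where it was at the start of the episode below 0.19 m and linear speed of each of crate_a, crate_b below 0.02 m/s); the robot touches nothing.
It fails at once if a crate is lifted off the table (by more than about 20 mm) instead of being tipped or pushed ((height (world z) of crate_a_mid above 0.09 m or (angle between crate_a's own x axis and vertical below 0.15 rad and height (world z) of crate_a_mid above 0.062 m)) or (height (world z) of crate_b_mid above 0.09 m or (angle between crate_b's own x axis and vertical below 0.15 rad and height (world z) of crate_b_mid above 0.062 m))).
It fails at once if the crate without the stamp is pushed onto the dispatch strip (not (y of crate_b_mid in the frame of strip above 0.09 m or y of crate_b_mid in the frame of strip below -0.09 m)).
It fails at once if a bystander is moved by more than 30 mm (distance of any of bead_jar, clay_bowl, penguin, small_jar, spatula, tape_ring from where it was at the start of the episode above 0.03 m).
It also fails if it takes over 64 s, if anything falls off the work surface, if the arm or the gripper's body presses on something with over 40 N, if the wrist force passes 120 N, or if a joint passes its speed limit or range.

## Robot

A 6-joint arm with a two-finger parallel gripper is mounted at the origin on the work surface. World frame = base frame: x ahead of the robot, y to its left, z up, the work surface at z = 0. Lengths are in m, angles in degrees, forces in N, time in s.
With the tool pointing down it reaches from about 0.4 to 0.825 m from the base axis. Payload 7 kg.
Tool frame: the origin (TCP) lies between the finger pads; the fingertips stand 19 mm ahead of it and the grasp point (between the pads) is the TCP; z points along the fingers, y is the line along which they close (so a half turn about z gives the same grasp; the last joint's range is limited). The gripper opens to 88 mm and grips with 3 to 60 N. Pads are 19 mm wide; open, the fingers measure 130 mm over their backs; the gripper's body (78 mm by 193 mm) begins 47 mm behind the grasp point.
Start: joints at [-55.227, 20.546, 0.682, 0, -70.136, -16.507], TCP at [0.212, -0.641, 0.246] pointing down, gripper open.
Joint ranges: [-176.03, 176.03], [-82.01, 121.73], [-58.28, 71.71], [-173.87, 95.51], [-174.79, -0.11], [-173.66, 173.66]. Speed limits (degrees/s): [136.94, 136.94, 172.46, 180, 180, 180].

## Interface

Orientations are given as [roll, pitch, yaw] about the fixed x, y, z axes, in that order (R = Rz(yaw) Ry(pitch) Rx(roll)).
In Python, from plant import r gives the robot as it stands. The module is installed in compiled form; this text tells all that it offers.
- The arm moves only by the shell command python3 -m pendant 'ROWS' [OPENING] [FORCE]. ROWS is JSON, a list of rows, each a list of 6 numbers: the shift along the tool's x, y, z in mm, then the turn, a rotation vector about the tool's x, y, z in rad. In form: [[tx, ty, tz, wx, wy, wz], ...]. A call has 1 to 20 rows; each row is the pose to reach, as a shift and turn from the pose commanded when the call began, along the tool's axes at that moment; what a row does not reach only later rows make up. A row lasts 1/8 s, in which the tool goes at most 62.5 mm and 10.7 degrees, less where a joint would pass 70% of its speed; a pose out of reach is approached as far as the arm can. A call with a gripper value outside its range is refused whole. OPENING is the finger opening in mm, from 0 to 87.6, set as the call begins (- or left out, the last holds). The fingers move at their own pace and stop on an object; FORCE is the grip in N (left out, the last holds). Time passes only in rows, so rows that repeat a pose let the fingers close. It gives the time, the measured TCP pose, the force, the opening and the grip force at its end, in the units of the state.
- r.get_state(): the state, without advancing time (a new reading comes with each control period).
- r.capture(name): name is "scene" or "side" or "wrist"; returns the picture (400x640x3 uint8, red, green, blue); there is no depth.
- r.camera_params(name): a dict with "mtx" (3x3 intrinsics, pixels), "rvec" (rotation vector, rad) and "tvec" (3), from world to camera coordinates, as OpenCV has them; the wrist camera has in their place "mount" (4x4, takes a point from camera to tool coordinates, whose origin is the TCP and whose axes are the flange's). Camera axes: x right, y down, z forward; pixel columns grow to the right and rows downward; lengths in m; the calibration is good to about 2 mm. A picture is of the moment at which its call begins: read the wrist's pose just before it. camera_params takes no time and is no camera call.
- r.close_job(): hands the job in; it is judged then, once.
The state is a dict: "time_s": time; "joints": joint angles; "qd": joint speeds; "joint_torque": joint torques, N m; "tcp_pos": TCP position; "eef_rot": TCP orientation; "contact_force": force on the tool from outside, world axes, zero at the start; "moment": the same for the moment, N m; "gripper_width": finger opening in m; "gripper_force": force on a finger pad.
Only numpy, scipy, OpenCV 4.12 (cv2) and the standard library are available. Lean on these libraries where they do the work, as an engineer would, in place of code of your own. Each camera call takes 0.05 s, during which the arm holds its last target. There are 200 camera calls.

## Working session

There is one attempt and no reset: what is moved stays moved. The work goes in short steps, Python scripts to look and compute and a shell command to move; the robot and the scene stay as the last step left them, time stands still between calls to the robot, and variables do not carry over. Pictures are saved under pics/ and viewed, at most 11 in all, crops included, and the job is handed in when it is done.

```bash
mkdir -p pics
python3 - <<'E'
from plant import r
import cv2,numpy as np
print(r.get_state())
ims=[]
for n in("scene","side"):
    p=r.camera_params(n);R=cv2.Rodrigues(np.array(p["rvec"]))[0];print(n,p["mtx"],(-R.T@np.array(p["tvec"]).ravel()).round(3),R.round(2).tolist())
    im=r.capture(n);np.save(n+".npy",im)
    cv2.imwrite(f"pics/{n}0.png",im[:,:,::-1])
print(r.camera_params("wrist"))
E
```

```text
{'time_s': 0.0, 'joints': array([-5.52261383e+01,  2.05907105e+01,  6.32642412e-01, -2.04990610e-02,
       -7.01363460e+01, -1.65075860e+01]), 'qd': array([-0.04831806,  0.10076278,  0.09680451, -0.07012605,  0.01235622,
       -0.08037879]), 'joint_torque': array([-3.17897517e-03, -5.82707369e+01,  2.93047482e+01,  6.99747518e+00,
        6.70576832e-03, -1.83539669e-04]), 'tcp_pos': array([ 0.21140191, -0.64054321,  0.24462106]), 'eef_rot': array([ 1.79904001e+02, -8.35360214e-03, -1.61740698e+02]), 'contact_force': array([ 0.44660319,  1.0709418 , -0.69450432]), 'moment': array([-0.01824199, -0.00122591, -0.05684578]), 'gripper_force': 0.0, 'gripper_width': 0.08732849527208264}
scene [[511.47151438   0.         332.04417874]
 [  0.         511.47151438 204.39359512]
 [  0.           0.           1.        ]] [ 1.291 -1.054  0.93 ] [[0.81, 0.59, -0.01], [0.31, -0.44, -0.84], [-0.5, 0.67, -0.54]]
side [[361.45186965   0.         325.70971103]
 [  0.         361.45186965 196.28278231]
 [  0.           0.           1.        ]] [-0.11   0.742  0.737] [[-0.77, -0.64, -0.0], [-0.38, 0.45, -0.81], [0.52, -0.62, -0.58]]
{'mtx': array([[342.58574538,   0.        , 315.18770188],
       [  0.        , 342.58574538, 196.65452986],
       [  0.        ,   0.        ,   1.        ]]), 'mount': array([[-1.73564409e-04, -9.61146038e-01, -2.76040329e-01,
         7.35876712e-02],
       [ 9.99999700e-01,  4.16110138e-05, -7.73650063e-04,
         9.74533449e-04],
       [ 7.55077010e-04, -2.76040381e-01,  9.61145742e-01,
        -1.38792902e-01],
       [ 0.00000000e+00,  0.00000000e+00,  0.00000000e+00,
         1.00000000e+00]])}
```

View pics/scene0.png

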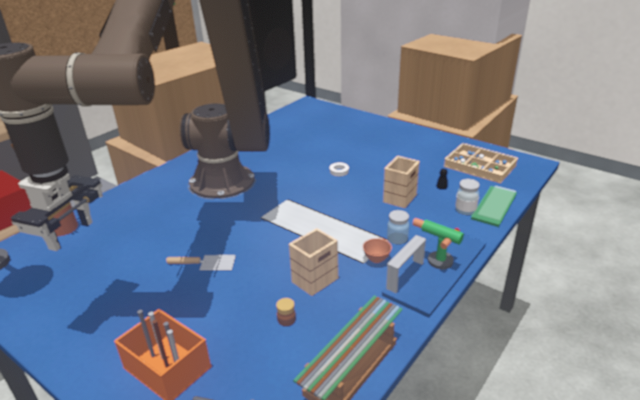

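View pics/side0.png

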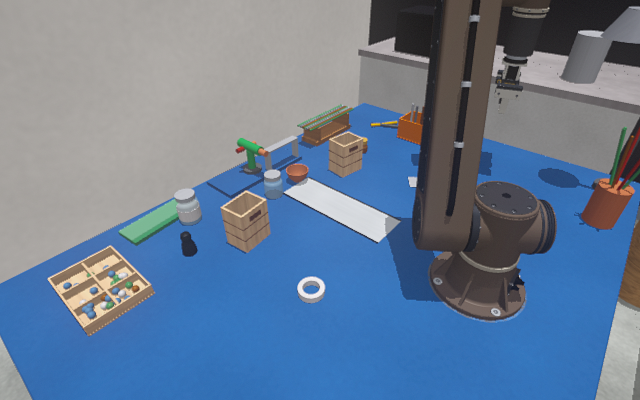

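Scene: left crate near (400,182), right crate near (314,262), strip from (283,203)/(262,217) to (370,258). Side: crates at (246,222) and (346,155), with the strip from (300,180) to (385,235). Next I measure the outlines.

```bash
cat > h.py <<'E'
from plant import r
import cv2,numpy as np
def ray(n,uv,z,pose=None):
    p=r.camera_params(n)
    uv=np.atleast_2d(np.array(uv,float)); K=np.array(p["mtx"])
    d=np.c_[uv,np.ones(len(uv))]@np.linalg.inv(K).T
    if n=="wrist":
        from scipy.spatial.transform import Rotation as Ro
        s=pose or r.get_state();T=np.eye(4);T[:3,:3]=Ro.from_euler("xyz",s["eef_rot"],degrees=True).as_matrix();T[:3,3]=s["tcp_pos"]
        T=T@np.array(p["mount"]);c=T[:3,3];d=d@T[:3,:3].T
    else:
        R=cv2.Rodrigues(np.array(p["rvec"]))[0];c=-R.T@np.array(p["tvec"]).ravel();d=d@R
    return c+d*((z-c[2])/d[:,2])[:,None]
def hull(im,roi,lo,hi,eps):
    x0,y0,x1,y1=roi
    h=cv2.cvtColor(im,cv2.COLOR_RGB2HSV)[y0:y1,x0:x1]
    m=cv2.inRange(h,lo,hi);m=cv2.morphologyEx(m,cv2.MORPH_CLOSE,np.ones((5,5)))
    cs=cv2.findContours(m,cv2.RETR_EXTERNAL,cv2.CHAIN_APPROX_NONE)[0]
    c=cv2.convexHull(max(cs,key=cv2.contourArea));
    return cv2.approxPolyDP(c,eps,True)[:,0]+[x0,y0]
E
python3 - <<'E'
from h import *
W=((8,40,60),(28,200,255));S=((0,0,130),(179,60,255))
for n,rois in(("scene",dict(L=(375,148,428,212),R=(280,225,350,298),S=(255,195,386,265))),("side",dict(L=(212,185,280,255),R=(322,128,363,180),S=(275,172,410,245)))):
    im=np.load(n+".npy")
    for k,roi in rois.items():
        v=hull(im,roi,*(S if k=="S" else W),3)
        print(n,k)
        a=ray(n,v,0);b=ray(n,v,.13)
        for q,i,j in zip(v,a,b):print(q,i[:2].round(3),j[:2].round(3))
E
```

```text
scene L
[397 157] [0.428 0.526] [0.549 0.305]
[418 162] [0.515 0.536] [0.624 0.313]
[415 194] [0.619 0.322] [0.713 0.129]
[405 206] [0.628 0.235] [0.721 0.055]
[384 200] [0.551 0.227] [0.655 0.048]
[385 169] [0.44  0.416] [0.559 0.21 ]
scene R
[317 229] [ 0.469 -0.038] [ 0.584 -0.18 ]
[336 240] [ 0.551 -0.051] [ 0.655 -0.191]
[336 277] [ 0.651 -0.188] [ 0.741 -0.309]
[311 294] [ 0.637 -0.282] [ 0.729 -0.39 ]
[293 281] [ 0.565 -0.27 ] [ 0.667 -0.379]
[290 244] [ 0.45  -0.147] [ 0.568 -0.274]
scene S
[262 216] [ 0.278 -0.084] [ 0.419 -0.22 ]
[290 200] [0.289 0.043] [ 0.429 -0.11 ]
[385 238] [0.667 0.044] [ 0.755 -0.11 ]
[364 264] [ 0.683 -0.097] [ 0.768 -0.231]
[290 264] [ 0.511 -0.219] [ 0.62  -0.336]
side L
[245 190] [0.793 0.116] [0.634 0.226]
[265 199] [0.698 0.107] [0.555 0.219]
[269 233] [0.557 0.218] [0.439 0.311]
[248 251] [0.546 0.31 ] [0.43  0.386]
[228 241] [0.624 0.321] [0.494 0.395]
[221 209] [0.768 0.239] [0.613 0.328]
side R
[322 128] [ 0.916 -0.45 ] [ 0.735 -0.24 ]
[347 128] [ 0.825 -0.526] [ 0.66  -0.302]
[362 137] [ 0.716 -0.495] [ 0.571 -0.277]
[362 168] [ 0.561 -0.276] [ 0.442 -0.096]
[343 176] [ 0.582 -0.182] [ 0.46  -0.019]
[329 169] [ 0.655 -0.187] [ 0.52  -0.023]
side S
[400 221] [ 0.28  -0.089] [0.211 0.058]
[376 241] [0.287 0.038] [0.217 0.162]
[284 192] [0.678 0.035] [0.539 0.16 ]
[308 177] [ 0.679 -0.092] [0.539 0.055]
```

```bash
cat >> h.py <<'E'
from scipy.spatial.transform import Rotation as Ro
def go(x,y,ztip,yaw,s=None):
    "row (mm, rad) taking the tool, pointing down, to fingertip height ztip"
    s=s or r.get_state();A=Ro.from_euler("xyz",s["eef_rot"],degrees=True);B=Ro.from_euler("xyz",[180,0,yaw],degrees=True)
    t=A.inv().apply(np.array([x,y,ztip+.019])-s["tcp_pos"])*1000
    print(t.round(0).astype(int).tolist(),(A.inv()*B).as_rotvec().round(3).tolist(), "t",round(s["time_s"],2))
E
python3 - <<'E'
from h import *
for k,n,uv in(("jar","scene",(399,240)),("bowl","scene",(377,260)),("smalljar","scene",(286,320)),("penguin","side",(189,254)),("tape","side",(311,295)),("box","scene",(165,385)),("spat","scene",(232,262)),("gun","scene",(440,262))):print(k,ray(n,uv,0)[0].round(2))
def off(c,yaw,d):a=np.radians(yaw);return c[0]+d*np.cos(a),c[1]+d*np.sin(a)
print("R");go(*off((.609,-.231),-9,.08),.25,-189)
E
```

```text
jar [0.71 0.06 0.  ]
bowl [ 0.7  -0.06  0.  ]
smalljar [ 0.64 -0.39  0.  ]
penguin [0.67 0.43 0.  ]
tape [0.3  0.31 0.  ]
box [ 0.56 -0.69  0.  ]
spat [ 0.37 -0.31  0.  ]
gun [0.85 0.04 0.  ]
R
[-577, 228, -24] [0.001, -0.0, 0.476] t 0.1
```

```bash
python3 -m pendant '[[-577,228,-24,0,0,0.476],[-577,228,-24,0,0,0.476],[-577,228,-24,0,0,0.476],[-577,228,-24,0,0,0.476],[-577,228,-24,0,0,0.476],[-577,228,-24,0,0,0.476],[-577,228,-24,0,0,0.476],[-577,228,-24,0,0,0.476],[-577,228,-24,0,0,0.476],[-577,228,-24,0,0,0.476],[-577,228,-24,0,0,0.476],[-577,228,-24,0,0,0.476],[-577,228,-24,0,0,0.476],[-577,228,-24,0,0,0.476],[-577,228,-24,0,0,0.476]]' 40 20
python3 - <<'E'
from h import *
a=np.radians(-9)
for d in(.08,.055):go(.609+d*np.cos(a),-.231+d*np.sin(a),.105,-189)
cv2.imwrite("pics/w1.png",r.capture("wrist")[:,:,::-1])
E
```

```text
time_s: 1.98
tcp_pos: [0.6875, -0.2444, 0.27]
eef_rot: [180.0, 0.0, 170.9]
contact_force: [0.4, -0.8, 0.4]
gripper_width: 0.0399
gripper_force: 0.0
[0, 1, 146] [0.0, 0.001, -0.001] t 1.98
[25, 1, 146] [0.0, 0.001, -0.001] t 1.98
```

View pics/w1.png

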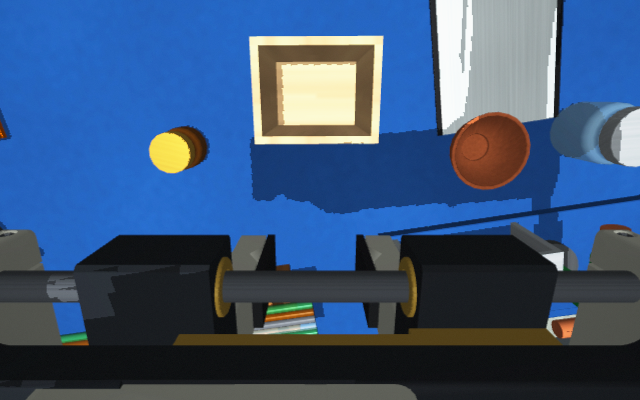

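The rim is square to the tool, with corners at (250,37), (382,37), (379,143) and (256,143), so yaw and centring are right. Next I descend behind the crate and push.

```bash
python3 -m pendant '[[0,1,50,0,0,0],[0,1,100,0,0,0],[0,1,146,0,0,0],[0,1,146,0,0,0],[12,1,146,0,0,0],[22,1,146,0,0,0],[28,1,146,0,0,0],[34,1,146,0,0,0],[40,1,146,0,0,0],[46,1,146,0,0,0],[52,1,146,0,0,0],[58,1,146,0,0,0],[64,1,146,0,0,0],[70,1,146,0,0,0]]'
python3 - <<'E'
from h import *
cv2.imwrite("pics/s2.png",np.vstack([r.capture("scene")[130:330,180:480,::-1],r.capture("side")[80:280,200:500,::-1]]))
E
```

```text
time_s: 3.78
tcp_pos: [0.6186, -0.2316, 0.1237]
eef_rot: [-180.0, 0.0, 171.0]
contact_force: [1.9, -0.9, 4.8]
gripper_width: 0.0397
gripper_force: 1.9
```

View pics/s2.png

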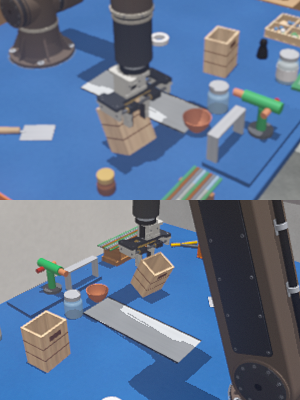

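The right crate is tipping cleanly about its near bottom edge, so I continue the push and then lift clear.

```bash
python3 -m pendant '[[5,0,0,0,0,0],[10,0,0,0,0,0],[15,0,0,0,0,0],[20,0,0,0,0,0],[25,0,0,0,0,0],[30,0,0,0,0,0],[35,0,0,0,0,0],[35,0,0,0,0,0],[35,0,0,0,0,0],[0,0,-50,0,0,0],[-40,0,-110,0,0,0],[-60,0,-146,0,0,0],[-60,0,-146,0,0,0]]'
python3 - <<'E'
from h import *
a=np.radians(6)
go(.589+.08*np.cos(a),.270+.08*np.sin(a),.25,-174)
s=r.capture("side");w=r.capture("wrist")
cv2.imwrite("pics/s3.png",np.vstack([s[80:280,100:600,::-1],cv2.resize(w[:,:,::-1],(500,312))]))
E
```

```text
time_s: 5.5
tcp_pos: [0.6813, -0.2418, 0.2734]
eef_rot: [-180.0, 0.4, 171.0]
contact_force: [-0.9, -0.1, -1.7]
gripper_width: 0.04
gripper_force: 0.0
[94, 512, 3] [-0.002, 0.007, -0.262] t 5.5
```

View pics/s3.png

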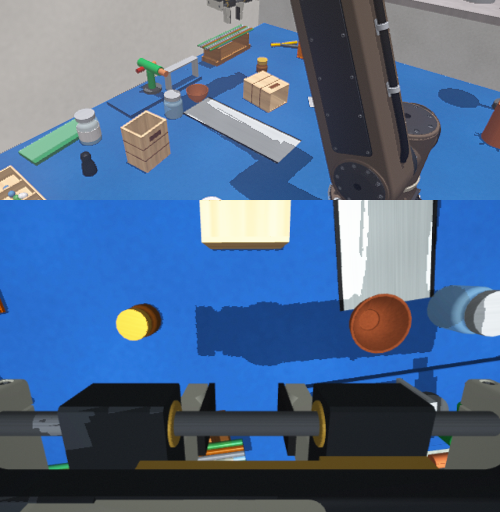

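The right crate lies on its near wall, with its far face just below the top edge at about (245,245) in the wrist panel, and the bystanders haven't moved. Next is the left crate.

```bash
python3 -m pendant '[[94,512,3,0,0,-0.262],[94,512,3,0,0,-0.262],[94,512,3,0,0,-0.262],[94,512,3,0,0,-0.262],[94,512,3,0,0,-0.262],[94,512,3,0,0,-0.262],[94,512,3,0,0,-0.262],[94,512,3,0,0,-0.262],[94,512,3,0,0,-0.262],[94,512,3,0,0,-0.262],[94,512,3,0,0,-0.262],[94,512,3,0,0,-0.262],[94,512,3,0,0,-0.262]]'
python3 - <<'E'
from h import *
a=np.radians(6)
s=r.get_state();im=r.capture("wrist")
v=hull(im,(200,0,440,180),(8,20,60),(30,200,255),4)
for q,p in zip(v,ray("wrist",v,.13,s)):print(q,p[:2].round(3))
go(.589+.08*np.cos(a),.270+.08*np.sin(a),.105,-174,s)
S=r.capture("scene")
v=hull(S,(240,200,345,300),(8,40,60),(28,200,255),3);print(v.tolist())
cv2.imwrite("pics/s4.png",np.vstack([cv2.resize(S[200:310,220:360,::-1],(420,330)),cv2.resize(im[:200,:,::-1],(420,131))]))
E
```

```text
time_s: 7.22
tcp_pos: [0.6658, 0.2782, 0.2669]
eef_rot: [180.0, 0.0, -174.1]
contact_force: [-0.3, 0.9, 0.3]
gripper_width: 0.0399
gripper_force: 0.0
[381  36] [0.543 0.315]
[376 144] [0.622 0.324]
[252 143] [0.632 0.225]
[248  36] [0.554 0.218]
[-3, 0, 143] [0.0, 0.0, -0.001] t 7.22
[[285, 225], [316, 242], [316, 264], [293, 279], [263, 260], [260, 239]]
```

View pics/s4.png

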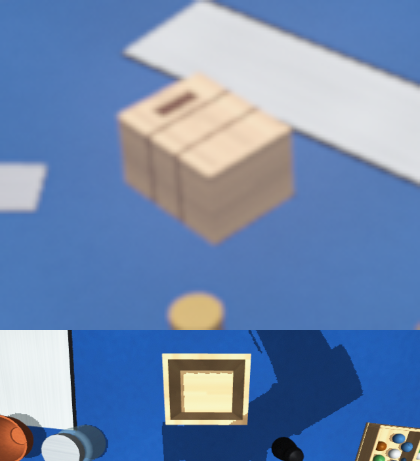

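The right crate's underside (scene crop, about (253,190)) looks bare. The left rim is square to the tool, at yaw about 6° as estimated. I'll tip it the same way.

```bash
python3 -m pendant '[[0,0,50,0,0,0],[0,0,100,0,0,0],[0,0,143,0,0,0],[0,0,143,0,0,0],[12,0,143,0,0,0],[22,0,143,0,0,0],[28,0,143,0,0,0],[34,0,143,0,0,0],[40,0,143,0,0,0],[46,0,143,0,0,0],[52,0,143,0,0,0],[58,0,143,0,0,0],[64,0,143,0,0,0],[70,0,143,0,0,0],[75,0,143,0,0,0],[80,0,143,0,0,0],[85,0,143,0,0,0],[90,0,143,0,0,0],[95,0,143,0,0,0],[100,0,143,0,0,0]]'
python3 -m pendant '[[5,0,0,0,0,0],[5,0,0,0,0,0],[-30,0,-50,0,0,0],[-70,0,-110,0,0,0],[-100,0,-160,0,0,0],[-100,0,-160,0,0,0],[-100,0,-160,0,0,0]]'
python3 - <<'E'
from h import *
s=r.get_state();im=r.capture("wrist");S=r.capture("scene");D=r.capture("side")
for n,I in(("w",im),("scene2",S),("side2",D)):np.save(n,I)
cv2.imwrite("pics/s5.png",np.vstack([cv2.resize(S[130:310,220:460,::-1],(480,360)),cv2.resize(im[:250,:,::-1],(480,188))]))
W=((8,40,60),(28,200,255))
for n,I,k,roi in(("scene",S,"L",(330,130,430,230)),("scene",S,"R",(240,200,345,300)),("side",D,"L",(200,190,330,290)),("side",D,"R",(322,128,400,200))):
    v=hull(I,roi,*W,3);print(n,k)
    for q,a,b in zip(v,ray(n,v,0),ray(n,v,.08)):print(q,a[:2].round(3),b[:2].round(3))
E
```

```text
time_s: 9.82
tcp_pos: [0.5655, 0.2687, 0.1232]
eef_rot: [-180.0, -0.0, -174.0]
contact_force: [0.5, -0.2, -0.3]
gripper_width: 0.0396
gripper_force: 0.0
time_s: 10.7
tcp_pos: [0.6657, 0.2792, 0.2832]
eef_rot: [180.0, -0.0, -174.0]
contact_force: [-0.4, 0.1, -0.4]
gripper_width: 0.0397
gripper_force: 0.0
scene L
[360 162] [0.332 0.409] [0.415 0.283]
[394 169] [0.468 0.435] [0.539 0.307]
[392 189] [0.537 0.305] [0.601 0.188]
[381 200] [0.543 0.221] [0.607 0.111]
[350 191] [0.423 0.209] [0.498 0.101]
[349 171] [0.338 0.326] [0.42  0.207]
scene R
[285 225] [ 0.372 -0.08 ] [ 0.452 -0.164]
[316 242] [ 0.508 -0.094] [ 0.575 -0.176]
[316 264] [ 0.572 -0.176] [ 0.634 -0.251]
[293 279] [ 0.56  -0.263] [ 0.623 -0.331]
[263 260] [ 0.436 -0.25 ] [ 0.509 -0.319]
[260 239] [ 0.359 -0.18 ] [ 0.439 -0.256]
side L
[269 214] [0.626 0.155] [0.546 0.218]
[304 231] [0.481 0.143] [0.417 0.208]
[304 251] [0.422 0.207] [0.364 0.265]
[283 272] [0.411 0.302] [0.355 0.35 ]
[248 250] [0.549 0.308] [0.477 0.355]
[245 232] [0.617 0.262] [0.538 0.314]
side R
[360 137] [ 0.723 -0.489] [ 0.633 -0.355]
[366 138] [ 0.697 -0.498] [ 0.609 -0.364]
[388 164] [ 0.499 -0.367] [ 0.433 -0.247]
[386 181] [ 0.439 -0.257] [ 0.379 -0.149]
[369 191] [ 0.45  -0.163] [ 0.39  -0.065]
[344 177] [ 0.575 -0.179] [ 0.5   -0.079]
[344 159] [ 0.657 -0.286] [ 0.574 -0.174]
```

View pics/s5.png

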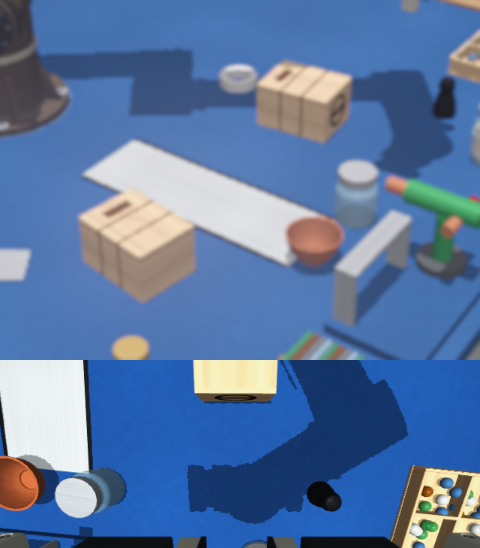

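Left crate carries the stamp (ring at about (337,110) in the scene panel) and lies centred near (0.480, 0.256) at yaw 5°. The right crate is bare and lies at (0.505, -0.213), which already meets its end condition. I'll now set up the sideways push.

Run:
```python
from h import *
print(r.get_state()["joints"].round(1))
go(.487,.365,.15,-90);go(.487,.365,.15,90)
```

```text
[  38.2   24.    10.6   -0.   -76.8 -122.2]
[167, 104, 113] [0.001, -0.003, -1.466] t 10.85
[167, 104, 113] [-0.003, -0.001, 1.676] t 10.85
```

```bash
python3 -m pendant '[[167,104,113,0,0,-1.466],[167,104,113,0,0,-1.466],[167,104,113,0,0,-1.466],[167,104,113,0,0,-1.466],[167,104,113,0,0,-1.466],[167,104,113,0,0,-1.466],[167,104,113,0,0,-1.466],[167,104,113,0,0,-1.466],[167,104,113,0,0,-1.466],[167,104,113,0,0,-1.466],[167,104,113,0,0,-1.466]]' 50 20
python3 - <<'E'
from h import *
s=r.get_state();im=r.capture("wrist")
v=hull(im,(0,0,640,240),(8,20,60),(30,200,255),4)
for q,p in zip(v,ray("wrist",v,.08,s)):print(q,p[:2].round(3))
go(.487,.365,.025,-90,s);go(.487,.0345,.025,-90,s)
cv2.imwrite("pics/s6.png",im[:,:,::-1])
E
```

```text
time_s: 12.22
tcp_pos: [0.4885, 0.3652, 0.1704]
eef_rot: [180.0, -0.0, -90.1]
contact_force: [0.1, -0.2, 0.3]
gripper_width: 0.0501
gripper_force: 0.0
[435   0] [0.417 0.235]
[435 115] [0.411 0.302]
[240 135] [0.539 0.315]
[218   0] [0.547 0.235]
[0, 1, 126] [0.0, -0.0, -0.002] t 12.22
[331, 1, 126] [0.0, -0.0, -0.002] t 12.22
```

View pics/s6.png

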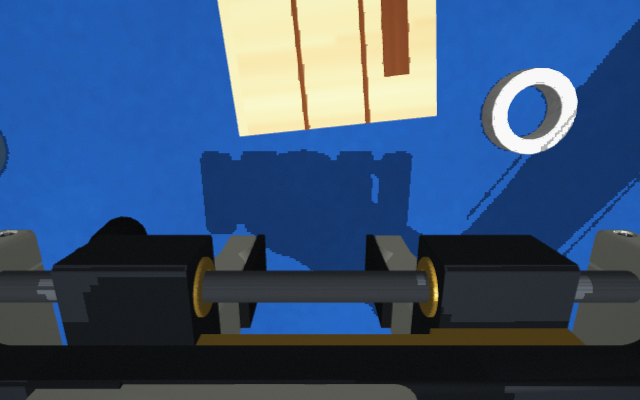

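The near edge of the stamped crate runs (240,135)–(435,115), squarely ahead of the fingers, and the tape ring at (530,110) is off the path. Descend and push.

```bash
python3 -m pendant '[[0,0,50,0,0,0],[0,0,100,0,0,0],[0,0,126,0,0,0],[0,0,126,0,0,0],[15,0,126,0,0,0],[27,0,126,0,0,0],[35,0,126,0,0,0],[43,0,126,0,0,0],[51,0,126,0,0,0],[60,0,126,0,0,0],[69,0,126,0,0,0],[78,0,126,0,0,0],[88,0,126,0,0,0],[98,0,126,0,0,0],[108,0,126,0,0,0],[118,0,126,0,0,0],[128,0,126,0,0,0],[138,0,126,0,0,0],[148,0,126,0,0,0],[158,0,126,0,0,0]]'
python3 - <<'E'
from h import *
S=r.capture("scene")
v=hull(S,(290,130,430,230),(8,40,60),(28,200,255),3)
for q,a,b in zip(v,ray("scene",v,0),ray("scene",v,.08)):print(q,a[:2].round(3),b[:2].round(3))
go(.487,.0345,.025,-90)
E
```

```text
time_s: 14.78
tcp_pos: [0.4886, 0.2066, 0.0445]
eef_rot: [180.0, -0.0, -90.0]
contact_force: [-0.1, 2.7, 3.2]
gripper_width: 0.0504
gripper_force: 1.6
[348 164] [0.304 0.369] [0.389 0.247]
[366 169] [0.382 0.375] [0.46  0.252]
[376 178] [0.449 0.339] [0.521 0.219]
[375 203] [0.537 0.194] [0.602 0.086]
[359 215] [0.533 0.102] [0.598 0.003]
[329 203] [0.41  0.105] [0.485 0.005]
[328 184] [0.331 0.204] [0.414 0.096]
[171, 1, 0] [0.001, -0.001, -0.001] t 14.82
```

The crate is square to the fingers, with its right bottom edge at y≈0.103. I continue about 175 mm, back off, lift, and measure.

```bash
python3 -m pendant '[[10,0,0,0,0,0],[20,0,0,0,0,0],[30,0,0,0,0,0],[40,0,0,0,0,0],[50,0,0,0,0,0],[60,0,0,0,0,0],[70,0,0,0,0,0],[80,0,0,0,0,0],[90,0,0,0,0,0],[100,0,0,0,0,0],[110,0,0,0,0,0],[120,0,0,0,0,0],[130,0,0,0,0,0],[140,0,0,0,0,0],[149,0,0,0,0,0],[157,0,0,0,0,0],[164,0,0,0,0,0],[170,0,0,0,0,0],[175,0,0,0,0,0],[175,0,0,0,0,0]]'
python3 -m pendant '[[155,0,0,0,0,0],[120,0,0,0,0,0],[80,0,0,0,0,0],[30,0,0,0,0,0],[-20,0,-40,0,0,0],[-20,0,-100,0,0,0],[-20,0,-130,0,0,0]]' >/dev/null
python3 - <<'E'
from h import *
print(r.get_state()["tcp_pos"].round(3))
D=r.capture("side");S=r.capture("scene")
for n,I,roi in(("side",D,(300,140,400,260)),("scene",S,(240,160,380,300))):
  v=hull(I,roi,(8,40,60),(28,200,255),3);print(n)
  for q,a,b in zip(v,ray(n,v,0),ray(n,v,.08)):print(q,a[:2].round(3),b[:2].round(3))
cv2.imwrite("pics/s7.png",np.vstack([S[130:330,220:460,::-1],D[130:330,200:440,::-1]]))
E
```

```text
time_s: 17.32
tcp_pos: [0.4885, 0.0319, 0.0446]
eef_rot: [180.0, -0.0, -90.0]
contact_force: [0.5, 0.0, -0.4]
gripper_width: 0.0502
gripper_force: 0.0
[0.49  0.054 0.178]
side
[357 140] [ 0.716 -0.456] [ 0.627 -0.326]
[366 140] [ 0.686 -0.482] [ 0.599 -0.349]
[394 155] [ 0.519 -0.445] [ 0.451 -0.316]
[386 188] [ 0.414 -0.218] [ 0.357 -0.114]
[373 199] [ 0.412 -0.132] [ 0.356 -0.037]
[342 187] [ 0.539 -0.122] [ 0.469 -0.028]
[343 169] [ 0.613 -0.222] [ 0.534 -0.117]
scene
[285 216] [ 0.339 -0.041] [ 0.421 -0.128]
[317 229] [ 0.469 -0.038] [ 0.54  -0.126]
[317 250] [ 0.534 -0.123] [ 0.6   -0.203]
[306 273] [ 0.573 -0.223] [ 0.635 -0.295]
[283 291] [ 0.569 -0.316] [ 0.631 -0.379]
[250 274] [ 0.448 -0.317] [ 0.521 -0.38 ]
[247 253] [ 0.375 -0.253] [ 0.454 -0.322]
[264 229] [ 0.333 -0.134] [ 0.415 -0.213]
```

View pics/s7.png

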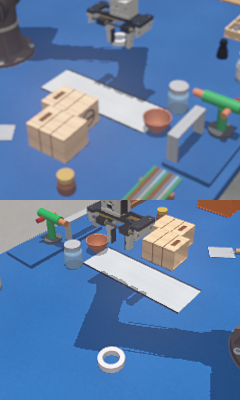

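The stamped crate ended beyond the strip, at y≈-0.175 against the bare crate, even though the fingers stopped at y=0.032. Before mending it I'll check that both are at rest and measure them properly.

```bash
python3 - <<'E'
from h import *
go(.48,-.02,.33,-90)
for k in range(2):
  for n,roi in(("side",(300,140,400,260)),("scene",(240,160,380,300))):
    v=hull(r.capture(n),roi,(8,40,60),(28,200,255),3);print(n,v.tolist())
E
python3 -m pendant '[[20,0,-50,0,0,0],[50,0,-100,0,0,0],[75,0,-150,0,0,0],[75,0,-150,0,0,0]]'
python3 - <<'E'
from h import *
s=r.get_state();im=r.capture("wrist")
m=cv2.inRange(cv2.cvtColor(im,cv2.COLOR_RGB2HSV)[:240],(8,20,60),(30,200,255))
for c in cv2.findContours(m,cv2.RETR_EXTERNAL,cv2.CHAIN_APPROX_NONE)[0]:
    if cv2.contourArea(c)>1500:
        v=cv2.approxPolyDP(cv2.convexHull(c),4,True)[:,0];print(v.tolist(),ray("wrist",v,.08,s)[:,:2].round(3).tolist())
cv2.imwrite("pics/s8.png",im[:,:,::-1])
E
```

```text
[73, 10, -171] [-0.006, 0.003, 0.001] t 18.3
side [[357, 140], [366, 140], [394, 155], [386, 188], [373, 199], [342, 187], [343, 169]]
scene [[285, 216], [316, 228], [317, 250], [306, 273], [283, 291], [250, 274], [247, 253], [264, 229]]
side [[357, 140], [366, 140], [394, 155], [386, 188], [373, 199], [342, 187], [343, 169]]
scene [[286, 216], [317, 229], [317, 250], [306, 273], [283, 291], [250, 274], [247, 253], [264, 229]]
time_s: 19.0
tcp_pos: [0.4901, -0.0239, 0.3274]
eef_rot: [-179.7, 0.0, -90.1]
contact_force: [-0.3, -0.1, -0.6]
gripper_width: 0.0502
gripper_force: 0.0
[[131, 101], [155, 102], [178, 120], [182, 140], [168, 162], [143, 166], [121, 152], [113, 124], [118, 111]] [[0.692, -0.095], [0.666, -0.094], [0.643, -0.075], [0.641, -0.053], [0.66, -0.028], [0.689, -0.023], [0.712, -0.039], [0.716, -0.07], [0.708, -0.084]]
[[394, 0], [391, 73], [282, 80], [271, 76], [267, 0]] [[0.412, -0.192], [0.411, -0.123], [0.527, -0.116], [0.539, -0.12], [0.54, -0.193]]
```

View pics/s8.png

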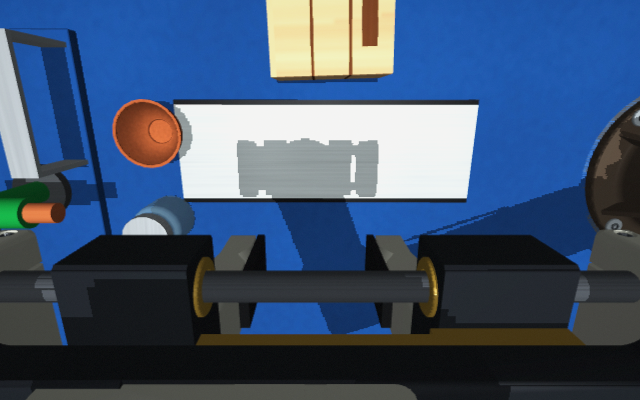

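Both crates are at rest. The stamped crate's edge is at (270,78)–(393,73) in the wrist view, so it spans x 0.412–0.540 with its left face at y -0.121, touching the bare crate. To free its right side I'll push its underside towards the robot and slightly left. Then I can push it left from the exposed part of its right side.

Run:
```python
from h import *
go(.585,-.17,.15,-180)
```

```text
[147, -96, 156] [-0.001, 0.001, 1.569] t 19.05
```

```bash
python3 -m pendant '[[147,-96,156,0,0,1.569],[147,-96,156,0,0,1.569],[147,-96,156,0,0,1.569],[147,-96,156,0,0,1.569],[147,-96,156,0,0,1.569],[147,-96,156,0,0,1.569],[147,-96,156,0,0,1.569],[147,-96,156,0,0,1.569],[147,-96,156,0,0,1.569],[147,-96,156,0,0,1.569],[147,-96,156,0,0,1.569],[147,-96,156,0,0,1.569]]' 20 20
python3 - <<'E'
from h import *
s=r.get_state();go(.585,-.17,.025,-180,s);go(.455,-.145,.025,-180,s)
print(s["joints"].round(0))
E
```

```text
time_s: 20.55
tcp_pos: [0.5844, -0.1696, 0.1681]
eef_rot: [180.0, -0.0, -179.8]
contact_force: [0.7, 0.3, 0.8]
gripper_width: 0.0198
gripper_force: 0.0
[-1, 0, 124] [0.0, -0.001, 0.003] t 20.55
[129, 25, 124] [0.0, -0.001, 0.003] t 20.55
[  2.  18. -14.  -0. -58. -92.]
```

```bash
python3 -m pendant '[[0,0,50,0,0,0],[0,0,100,0,0,0],[0,0,124,0,0,0],[0,0,124,0,0,0],[12,0,124,0,0,0],[24,0,124,0,0,0],[32,0,124,0,0,0],[39,1,124,0,0,0],[46,3,124,0,0,0],[53,5,124,0,0,0],[60,7,124,0,0,0],[67,9,124,0,0,0],[74,11,124,0,0,0],[81,13,124,0,0,0],[88,15,124,0,0,0],[95,17,124,0,0,0],[102,19,124,0,0,0],[108,21,124,0,0,0],[113,22,124,0,0,0],[116,23,124,0,0,0]]'
python3 - <<'E'
from h import *
for n,roi in(("side",(300,140,430,270)),("scene",(230,160,380,300))):
  v=hull(r.capture(n),roi,(8,40,60),(28,200,255),3);print(n)
  for q,a,b in zip(v,ray(n,v,0),ray(n,v,.08)):print(q,a[:2].round(3),b[:2].round(3))
E
```

```text
time_s: 23.05
tcp_pos: [0.4681, -0.1468, 0.0445]
eef_rot: [180.0, -0.0, -179.9]
contact_force: [2.1, 0.1, 1.2]
gripper_width: 0.02
gripper_force: 1.2
side
[353 153] [ 0.659 -0.35 ] [ 0.576 -0.231]
[394 155] [ 0.519 -0.445] [ 0.451 -0.316]
[406 183] [ 0.376 -0.293] [ 0.323 -0.181]
[403 200] [ 0.33  -0.194] [ 0.283 -0.092]
[388 213] [ 0.331 -0.099] [ 0.283 -0.008]
[357 199] [ 0.455 -0.097] [ 0.393 -0.006]
[351 165] [ 0.607 -0.266] [ 0.529 -0.157]
scene
[268 202] [ 0.236 -0.009] [ 0.327 -0.099]
[306 250] [ 0.508 -0.142] [ 0.575 -0.22 ]
[306 273] [ 0.573 -0.223] [ 0.635 -0.295]
[286 291] [ 0.576 -0.311] [ 0.637 -0.375]
[250 274] [ 0.448 -0.317] [ 0.521 -0.38 ]
[247 217] [ 0.241 -0.116] [ 0.332 -0.197]
```

The stamped crate is now square at centre (0.394, -0.147), with a 25 mm gap to the bare crate. I back off, lift, and go round to its right side.

```bash
python3 -m pendant '[[-15,0,0,0,0,0],[-30,0,0,0,0,0],[-30,0,-60,0,0,0],[-30,0,-125,0,0,0],[-30,0,-125,0,0,0]]'
python3 - <<'E'
from h import *
go(.395,-.232,.15,-90)
E
```

```text
time_s: 23.78
tcp_pos: [0.5023, -0.147, 0.1744]
eef_rot: [-180.0, 0.5, -179.9]
contact_force: [-0.1, 0.5, -0.5]
gripper_width: 0.0203
gripper_force: 0.0
[108, -85, 5] [-0.007, 0.006, -1.568] t 23.77
```

```bash
python3 -m pendant '[[103,-85,0,0,0,-1.568],[103,-85,0,0,0,-1.568],[103,-85,0,0,0,-1.568],[103,-85,0,0,0,-1.568],[103,-85,0,0,0,-1.568],[103,-85,0,0,0,-1.568],[103,-85,0,0,0,-1.568],[103,-85,0,0,0,-1.568],[103,-85,0,0,0,-1.568],[103,-85,0,0,0,-1.568],[103,-85,0,0,0,-1.568],[103,-85,0,0,0,-1.568]]' 30 20
python3 - <<'E'
from h import *
s=r.get_state();go(.395,-.232,.025,-90,s);go(.395,-.0845,.025,-90,s);print(s["joints"].round(0))
E
```

```text
time_s: 25.28
tcp_pos: [0.3958, -0.2321, 0.1694]
eef_rot: [180.0, 0.0, -90.1]
contact_force: [0.4, -0.8, -0.2]
gripper_width: 0.0299
gripper_force: 0.0
[0, 1, 125] [0.0, 0.0, -0.002] t 25.27
[-148, 1, 125] [0.0, 0.0, -0.002] t 25.27
[ -6.   4. -32.  -0. -54.   6.]
```

Contact is expected after about 25 mm. I push to -90 slowly and check.

```bash
cat > m.py <<'E'
from h import *
for n,roi in(("side",(300,140,430,270)),("scene",(215,160,380,300))):
  v=hull(r.capture(n),roi,(8,40,60),(28,200,255),3);print(n)
  for q,a,b in zip(v,ray(n,v,0),ray(n,v,.08)):print(q,a[:2].round(3),b[:2].round(3))
E
python3 -m pendant '[[0,0,50,0,0,0],[0,0,100,0,0,0],[0,0,125,0,0,0],[0,0,125,0,0,0],[-10,0,125,0,0,0],[-20,0,125,0,0,0],[-25,0,125,0,0,0],[-30,0,125,0,0,0],[-35,0,125,0,0,0],[-40,0,125,0,0,0],[-45,0,125,0,0,0],[-50,0,125,0,0,0],[-55,0,125,0,0,0],[-60,0,125,0,0,0],[-65,0,125,0,0,0],[-70,0,125,0,0,0],[-75,0,125,0,0,0],[-80,0,125,0,0,0],[-85,0,125,0,0,0],[-90,0,125,0,0,0]]'
python3 m.py
```

```text
time_s: 27.78
tcp_pos: [0.3957, -0.1417, 0.0445]
eef_rot: [180.0, 0.0, -90.1]
contact_force: [-0.5, -1.8, 1.2]
gripper_width: 0.03
gripper_force: 1.0
side
[351 167] [ 0.598 -0.254] [ 0.521 -0.146]
[365 167] [ 0.556 -0.289] [ 0.484 -0.177]
[387 175] [ 0.458 -0.295] [ 0.397 -0.182]
[395 190] [ 0.383 -0.228] [ 0.329 -0.123]
[393 209] [ 0.33  -0.128] [ 0.282 -0.034]
[377 223] [ 0.331 -0.034] [0.283 0.051]
[346 208] [ 0.453 -0.032] [0.392 0.052]
scene
[295 198] [0.295 0.063] [ 0.38  -0.033]
[314 205] [0.376 0.066] [ 0.454 -0.031]
[314 226] [ 0.451 -0.031] [ 0.524 -0.119]
[306 273] [ 0.573 -0.223] [ 0.635 -0.295]
[283 291] [ 0.569 -0.316] [ 0.631 -0.379]
[250 274] [ 0.448 -0.317] [ 0.521 -0.38 ]
[247 253] [ 0.375 -0.253] [ 0.454 -0.322]
```

The crate's left face is at y=-0.032 and its centre at -0.082, square, so about 57 mm remain. I'll take 40 of it and recheck.

```bash
python3 -m pendant '[[-4,0,0,0,0,0],[-8,0,0,0,0,0],[-12,0,0,0,0,0],[-16,0,0,0,0,0],[-20,0,0,0,0,0],[-24,0,0,0,0,0],[-28,0,0,0,0,0],[-31,0,0,0,0,0],[-34,0,0,0,0,0],[-36,0,0,0,0,0],[-38,0,0,0,0,0],[-39,0,0,0,0,0],[-40,0,0,0,0,0]]'
python3 m.py | sed -n '5,8p;9,13p'
```

```text
time_s: 29.5
tcp_pos: [0.3959, -0.102, 0.0446]
eef_rot: [180.0, -0.0, -90.1]
contact_force: [-0.6, -1.0, -0.0]
gripper_width: 0.0297
gripper_force: 0.6
[387 214] [ 0.331 -0.093] [ 0.283 -0.002]
[370 229] [0.331 0.005] [0.283 0.085]
[338 213] [0.457 0.006] [0.395 0.086]
[338 194] [ 0.523 -0.078] [0.455 0.011]
scene
[269 236] [ 0.371 -0.153] [ 0.45 -0.23]
[305 250] [ 0.505 -0.143] [ 0.573 -0.222]
[306 273] [ 0.573 -0.223] [ 0.635 -0.295]
[286 291] [ 0.576 -0.311] [ 0.637 -0.375]
```

```bash
python3 -m pendant '[[-2,0,0,0,0,0],[-5,0,0,0,0,0],[-8,0,0,0,0,0],[-11,0,0,0,0,0],[-14,0,0,0,0,0],[-16,0,0,0,0,0],[-18,0,0,0,0,0],[-19,0,0,0,0,0],[-20,0,0,0,0,0],[-20,0,0,0,0,0],[-15,0,0,0,0,0],[0,0,0,0,0,0],[20,0,0,0,0,0],[40,0,-40,0,0,0],[40,0,-100,0,0,0],[40,0,-160,0,0,0],[40,0,-160,0,0,0],[40,0,-160,0,0,0]]'
python3 - <<'E'
from h import *
exec(open("m.py").read())
S=r.capture("scene");D=r.capture("side")
cv2.imwrite("pics/s9.png",np.vstack([cv2.resize(S[130:330,180:460,::-1],(420,300)),cv2.resize(D[130:330,200:480,::-1],(420,300))]))
E
```

```text
time_s: 31.85
tcp_pos: [0.3955, -0.1421, 0.2044]
eef_rot: [-180.0, 0.0, -90.1]
contact_force: [-0.1, 0.4, -0.6]
gripper_width: 0.0305
gripper_force: 0.0
side
[352 184] [ 0.523 -0.16 ] [ 0.455 -0.062]
[386 199] [ 0.378 -0.161] [ 0.325 -0.063]
[383 218] [ 0.33  -0.067] [0.282 0.021]
[366 233] [0.33  0.028] [0.282 0.105]
[334 216] [0.457 0.026] [0.395 0.104]
[334 197] [ 0.523 -0.055] [0.454 0.031]
scene
[269 235] [ 0.367 -0.149] [ 0.447 -0.227]
[305 250] [ 0.505 -0.143] [ 0.573 -0.222]
[306 273] [ 0.573 -0.223] [ 0.635 -0.295]
[286 291] [ 0.576 -0.311] [ 0.637 -0.375]
[250 274] [ 0.448 -0.317] [ 0.521 -0.38 ]
[247 253] [ 0.375 -0.253] [ 0.454 -0.322]
```

View pics/s9.png

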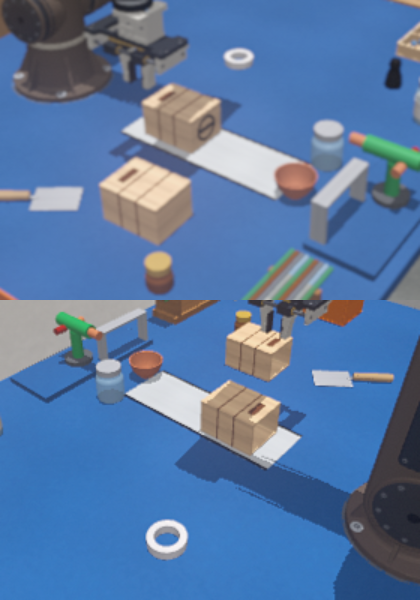

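The stamped crate (stamp at about (205,128) in the scene panel) sits square between the tapes, centre about (0.393, -0.02). The bare crate lies clear at about (0.51, -0.27), the bystanders look undisturbed, and the gripper is clear.

```bash
python3 -c "
from plant import r
print(r.close_job())"
```

```text
the job is handed in; nothing more can be done
None
```

Job handed in, verdict not shown: both crates are tipped, with the stamped one (left, at the start) square on the strip about 4 mm off its centre line and the bare one clear; on the first push the stamped crate ended up past the strip for a reason I couldn't identify and shoved the bare one about 55 mm, still within its limit, so I pushed the stamped one back.

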